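Make up two charger kits at the burn-in bench

ROBOT

A 6-joint arm with a two-finger parallel gripper is mounted at the origin on the work surface. World frame = base frame: x ahead of the robot, y to its left, z up, the work surface at z = 0. Lengths are in m, angles in rad, forces in N, time in s.
With the tool pointing down it reaches from about 0.35 to 0.775 m from the base axis. Payload 7.3 kg.
Tool frame: the origin (TCP) lies on the centre line of the jaws, within the pads' length; the fingertips stand 25 mm ahead of it and the grasp point (between the pads) lies 6 mm ahead of it; z points along the fingers, y is the direction in which the jaws open and shut (so a half turn about z gives the same grasp; the last joint's range is limited). The gripper opens to 92 mm and grips with 3 to 60 N. Pads are 19 mm wide; open, the fingers measure 130 mm over their backs; the gripper's body (75 mm by 190 mm) begins 47 mm behind the grasp point.
Start: joints at [-1.442, 0.342, 1.524, -0, 1.275, -0.146], TCP at [0.142, -0.505, 0.252] pointing down, gripper open.
Joint ranges: [-2.53, 2.53], [-0.77, 2.02], [0.04, 2.7], [-1, 4.14], [0.28, 2.66], [-3.11, 3.11]. Speed limits (rad/s): [2.57, 2.57, 3.14, 3.14, 3.14, 3.14].

INTERFACE

Orientations are given as [roll, pitch, yaw] about the fixed x, y, z axes, in that order (R = Rz(yaw) Ry(pitch) Rx(roll)).
In Python, from cell import telemetry, read_camera, workorder gives the robot as it stands.
- The arm moves only by the shell command python3 -m creep 'ROWS' [FORCE]. ROWS is JSON, one flat list of numbers, 5 for each row, row after row: the opening, from 0 (shut) to 1 (fully open), then the shift along the world's x, y, z in m, then the turn about the world's z in rad. A call has 1 to 12 rows; each row shifts and turns the pose as measured when the row begins; what a row does not reach is not made up. A row lasts 1/8 s, in which the tool goes at most 62.5 mm and 10.7 degrees, less where a joint would pass 70% of its speed; a pose out of reach is approached as far as the arm can. A call is refused whole if a number of a shift passes 0.0625 or a number of a turn 0.188, either way. A call with a gripper value outside its range is refused whole. The fingers move at their own pace and stop on an object; FORCE is the grip in N (left out, the last holds). Time passes only in rows, so rows that do not move let the fingers close. It gives the time, the measured TCP pose, the force and the opening at its end, in the units of the state.
- telemetry.observe(): the state, without advancing time (a new reading comes with each control period).
- read_camera(name): name is "scene" or "side" or "wrist"; returns a dict with "image" (480x640x3 uint8, red, green, blue), "fovy" (degrees; the focal length in pixels is half the picture's height over the tangent of half this angle, whatever the lens; pixels are square), "cx", "cy" (the principal point, pixels), "R" (3x3) and "t" (3): a world point X has camera coordinates R X + t. Camera axes: x right, y down, z forward; pixel columns grow to the right and rows downward; lengths in m; the calibration is good to about 2 mm. A picture is of the moment at which its call begins. There is no depth.
- workorder.hand_in(): hands the job in, once; it reports no verdict.
The state is a dict: "time": time; "qpos": joint angles; "qvel": joint speeds; "joint_efforts": joint torques, N m; "tool_pos": TCP position; "tool_rot": TCP orientation; "contact_force": force on the tool from outside, world axes, zero at the start; "torque": the same for the moment, N m; "opening": finger opening in m.
Only numpy, scipy, OpenCV 4.12 (cv2) and the standard library are available. Lean on these libraries where they do the work, as an engineer would, in place of code of your own. Each camera call takes 0.05 s, during which the arm holds its last target.

TASK

Make up the two kits: the silver charger and the white mains adapter go in the blue tray; the black charger, the metal dashboard socket and the yellow-capped fuse jar go in the orange tray. Stand each thing upright on the tray floor in a compartment of its own, with each tray's charger in the compartment that has the white pad. Leave the red-topped reject charger, the multimeter and the screwdriver where they are.

Things in the scene. Friction and masses are not known exactly. Their poses are not given: they have to be found in the camera images.
- silver_charger: Charger standing upright on the bench, 66 mm tall, 30 mm in diameter up to 52 mm, above which a crown tapers to 20 mm at the top: silver body with a thin black band, silver tapered crown with a pale blue-violet lens on top. Origin: centre of its underside, z up along its axis.
- black_charger: Charger standing upright on the bench, 66 mm tall, 30 mm in diameter up to 52 mm, above which a crown tapers to 20 mm at the top: black body, black tapered crown with a deep blue lens on top. Origin: centre of its underside, z up along its axis.
- reject_charger: Charger standing upright on the bench, 66 mm tall, 30 mm in diameter up to 52 mm, above which a crown tapers to 20 mm at the top: silver body with a RED tapered crown; a reject, to be left where it stands. Origin: centre of its underside, z up along its axis.
- mains_adapter: White plastic mains adapter block standing on end, 26 mm (its x) by 36 mm (its y), 52 mm tall, with two brass pins standing 14 mm up from its top. Origin: centre of its underside, z up.
- dash_socket: Dashboard socket: steel tube 32 mm in outer diameter, open at the top, standing on a round black flange 38 mm in diameter and 5 mm thick; 50 mm tall in all. Origin: centre of the flange's underside, z up along its axis.
- fuse_jar: Small round closed glass jar with a yellow cap, standing, 50 mm tall: glass body 34 mm in diameter, cap 32 mm in diameter from 34 mm up to the top. Origin: centre of its underside, z up along its axis.
- blue_tray: Open blue plastic kit tray, fixed to the bench, 120 mm along its y, 62 mm along x. Two compartments in a row along y, each 54 x 54 mm inside, centres at x = 0, y = -29 and +29 mm; the one at y = +29 mm has a white square pad (negligibly thin) on its floor. Walls and dividers 4 mm thick, tops 22 mm above its origin; floor top at 4 mm. Origin: centre of underside, z up.
- orange_tray: Open orange plastic kit tray, fixed to the bench, 178 mm along its y, 62 mm along x. Three compartments in a row along y, each 54 x 54 mm inside, centres at x = 0, y = -58, 0 and +58 mm; the one at y = +58 mm has a white square pad (negligibly thin) on its floor. Walls and dividers 4 mm thick, tops 22 mm above its origin; floor top at 4 mm. Origin: centre of underside, z up.
- multimeter: Yellow hand-held multimeter lying flat, 150 (its x) x 75 x 41 mm over the dial, to be left alone. Origin: centre of its underside.
- screwdriver: Loose screwdriver, red handle (26 mm thick, at its -x end) and steel blade, 200 mm long, lying along its own x, to be left alone. Origin: on the bench under the middle of its length.
Things that resemble listed ones, but are neither listed nor needed, are in the scene too. Several things have the shape of the fuse_jar; the one meant has the colours described above. What is shaped like the black_charger but pink is not meant.

How it is judged:
At the end, for the whole second after the job is handed in: Chargers in the padded compartments, each other thing alone in a compartment of its tray: origin within 16 mm of the centre in x and y, 1 to 8 mm above the tray's underside, tilt under 0.15 rad, at rest. Reject charger (upright), multimeter, screwdriver within 20 mm of their starts (z of silver_charger in the frame of blue_tray between 0.001 and 0.008 m and angle between each of silver_charger, mains_adapter, black_charger, dash_socket, fuse_jar, reject_charger's own z axis and vertical below 0.15 rad and linear speed of each of silver_charger, mains_adapter, black_charger, dash_socket, fuse_jar below 0.02 m/s and angular speed of each of silver_charger, mains_adapter, black_charger, dash_socket, fuse_jar below 0.2 rad/s and z of mains_adapter in the frame of blue_tray between 0.001 and 0.008 m and z of black_charger in the frame of orange_tray between 0.001 and 0.008 m and z of dash_socket in the frame of orange_tray between 0.001 and 0.008 m and z of fuse_jar in the frame of orange_tray between 0.001 and 0.008 m and x of silver_charger in the frame of blue_tray between -0.016 and 0.016 m and y of silver_charger in the frame of blue_tray between 0.013 and 0.045 m and x of mains_adapter in the frame of blue_tray between -0.016 and 0.016 m and y of mains_adapter in the frame of blue_tray between -0.045 and -0.013 m and x of black_charger in the frame of orange_tray between -0.016 and 0.016 m and y of black_charger in the frame of orange_tray between 0.042 and 0.074 m and ((x of dash_socket in the frame of orange_tray between -0.016 and 0.016 m and y of dash_socket in the frame of orange_tray between -0.016 and 0.016 m and x of fuse_jar in the frame of orange_tray between -0.016 and 0.016 m and y of fuse_jar in the frame of orange_tray between -0.074 and -0.042 m) or (x of dash_socket in the frame of orange_tray between -0.016 and 0.016 m and y of dash_socket in the frame of orange_tray between -0.074 and -0.042 m and x of fuse_jar in the frame of orange_tray between -0.016 and 0.016 m and y of fuse_jar in the frame of orange_tray between -0.016 and 0.016 m)) and distance of each of reject_charger, multimeter, screwdriver from where it was at the start of the episode below 0.02 m); the robot touches nothing.
It fails at once if the reject charger is shifted by more than 20 mm (distance of reject_charger from where it was at the start of the episode above 0.02 m).
It fails at once if the multimeter is shifted by more than 20 mm (distance of multimeter from where it was at the start of the episode above 0.02 m).
It fails at once if the screwdriver is shifted by more than 20 mm (distance of screwdriver from where it was at the start of the episode above 0.02 m).
It also fails if it takes over 128 s, if anything falls off the work surface, if the arm or the gripper's body presses on something with over 40 N, if the wrist force passes 120 N, or if a joint passes its speed limit or range.

## Working session

There is one attempt and no reset: what is moved stays moved. The work goes in short steps, Python scripts to look and compute and a shell command to move; the robot and the scene stay as the last step left them, time stands still between calls to the robot, and variables do not carry over. Pictures are saved under pics/ and viewed, and the job is handed in when it is done.

```bash
mkdir -p pics; ls; python3 - <<'E'
from cell import telemetry, read_camera
import cv2, numpy as np, pickle
s=telemetry.observe(); print(s)
d={}
for n in ["scene","side","wrist"]:
    c=read_camera(n); d[n]=c
    cv2.imwrite(f"pics/{n}0.png",c["image"][:,:,::-1]); print(n,c["fovy"],c["cx"],c["cy"],np.round(c["R"],3).tolist(),np.round(c["t"],3), (-np.array(c["R"]).T@np.array(c["t"])).round(3))
pickle.dump(d,open("c0.pkl","wb"))
E
```

```text
pics
{'time': 0.0, 'qpos': array([-1.44197468e+00,  3.42673104e-01,  1.52503412e+00, -5.12111950e-06,
        1.27539139e+00, -1.45978910e-01]), 'qvel': array([ 0.00152924,  0.00091794,  0.00123035, -0.00054617, -0.00051716,
        0.00108773]), 'joint_efforts': array([ 2.49384168e-03, -4.31240773e+01, -2.44221818e+01,  7.18382397e-02,
        5.60151483e-02, -1.67028834e-04]), 'tool_pos': array([ 0.14244317, -0.50491569,  0.25106472]), 'tool_rot': array([-3.14010200e+00, -2.14213645e-04,  2.74801893e-01]), 'contact_force': array([-0.48593612,  0.62929961,  0.59209073]), 'torque': array([0.01502242, 0.0043839 , 0.03480717]), 'opening': 0.09170111865638271}
scene 48.11564726710691 314.77054087485175 230.71967449972703 [[-0.438, 0.899, 0.005], [0.666, 0.328, -0.67], [-0.604, -0.29, -0.742]] [ 0.215 -0.319  1.431] [1.171 0.326 0.847]
side 51.98683831980499 316.8311506580888 237.84272123388052 [[-0.986, -0.165, 0.004], [-0.124, 0.723, -0.68], [0.109, -0.671, -0.734]] [0.5   0.094 0.977] [0.399 0.67  0.778]
wrist 70.58543379595433 317.87149979601577 241.0553373372863 [[0.271, -0.962, -0.002], [-0.927, -0.262, 0.268], [-0.259, -0.071, -0.963]] [-0.524 -0.033  0.391] [ 0.213 -0.485  0.385]
```

View pics/scene0.png

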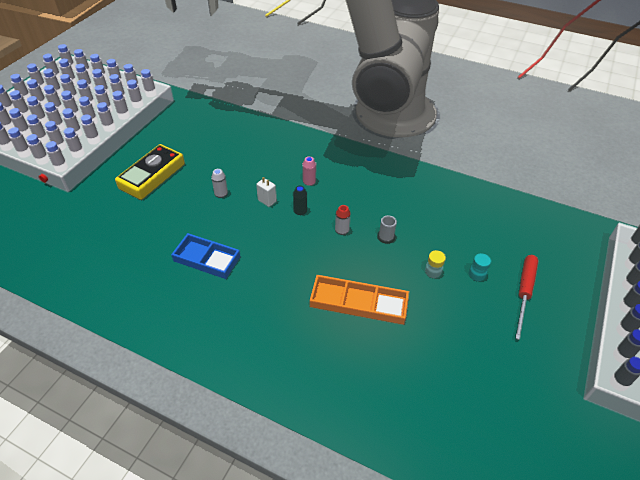

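View pics/side0.png

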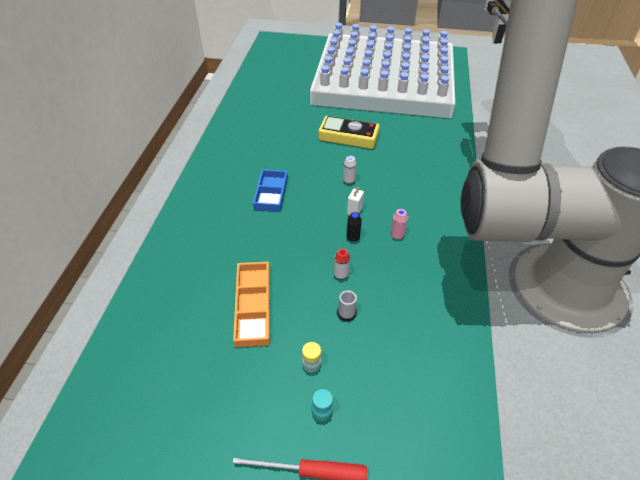

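View pics/wrist0.png

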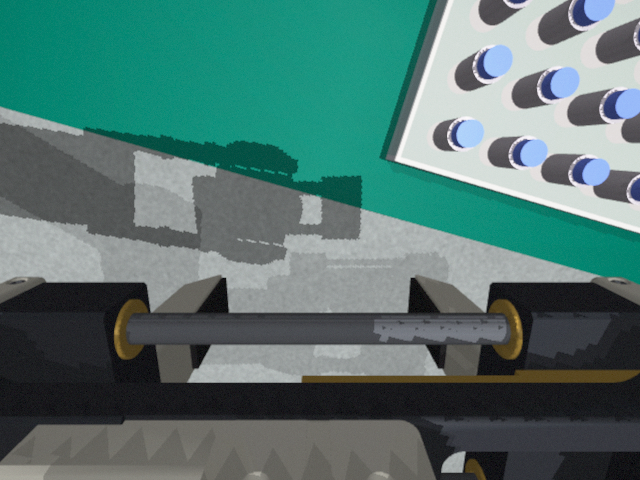

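The scene view has the silver charger at (218,180), adapter (266,192), black charger (300,200), reject (343,220), socket (387,228) and yellow jar (436,263). The blue tray is at (206,255) and the orange tray at (360,298). The pink charger (309,170) and teal jar (481,265) are distractors. I'll zoom in before measuring.

```bash
python3 - <<'E'
import pickle,cv2
d=pickle.load(open("c0.pkl","rb"))
a=d["scene"]["image"][140:340,160:420,::-1]; cv2.imwrite("pics/sc_crop.png",cv2.resize(a,None,fx=3,fy=3,interpolation=cv2.INTER_CUBIC))
a=d["side"]["image"][145:400,220:420,::-1]; cv2.imwrite("pics/si_crop.png",cv2.resize(a,None,fx=2.3,fy=2.3,interpolation=cv2.INTER_CUBIC))
E
```

```text
(no output)
```

View pics/sc_crop.png

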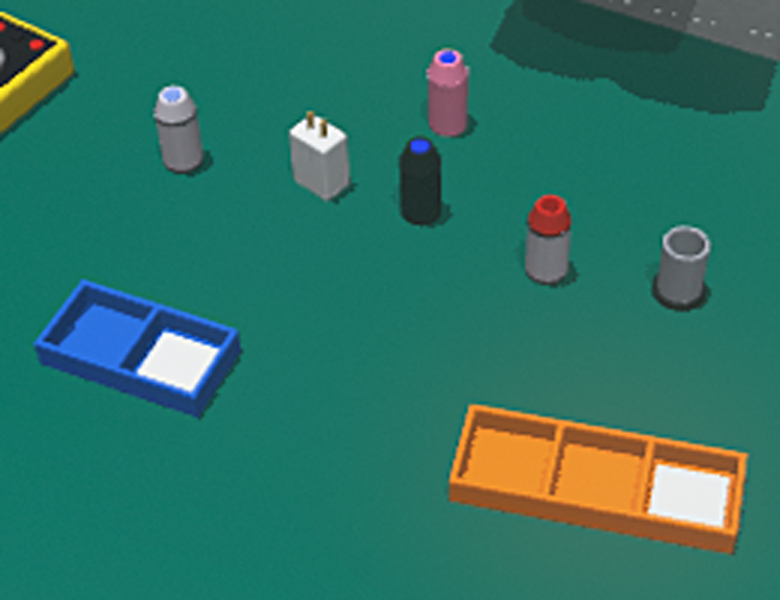

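View pics/si_crop.png

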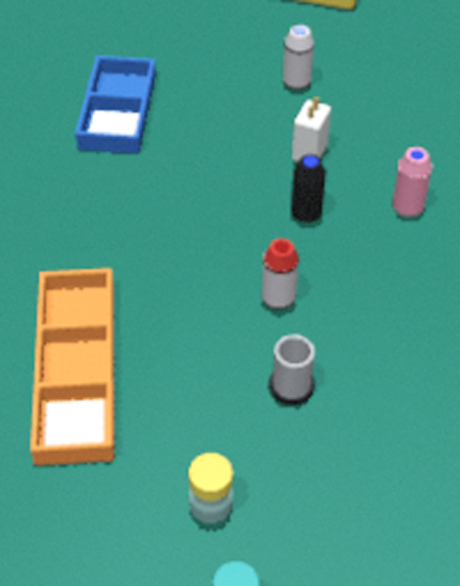

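```bash
cat > h.py <<'E'
import numpy as np,cv2
def ray(c,u,v):
    f=240/np.tan(np.radians(c["fovy"]/2)); R=np.array(c["R"]);t=np.array(c["t"])
    d=R.T@np.array([(u-c["cx"])/f,(v-c["cy"])/f,1]); return -R.T@t,d/np.linalg.norm(d)
def plane(c,u,v,z):
    o,d=ray(c,u,v); return o+d*(z-o[2])/d[2]
def tri(rays):
    A=0;b=0
    for o,d in rays:
        P=np.eye(3)-np.outer(d,d);A=A+P;b=b+P@o
    x=np.linalg.solve(A,b); return x,max(np.linalg.norm((np.eye(3)-np.outer(d,d))@(x-o)) for o,d in rays)
def proj(c,X):
    f=240/np.tan(np.radians(c["fovy"]/2)); p=np.array(c["R"])@np.array(X)+np.array(c["t"])
    return c["cx"]+f*p[0]/p[2],c["cy"]+f*p[1]/p[2]
E
python3 - <<'E'
import pickle,numpy as np
from h import *
d=pickle.load(open("c0.pkl","rb"));S=d["scene"];D=d["side"]
def two(n,a,b,z):
    a=(160+a[0]/3,140+a[1]/3);b=(220+b[0]/2.3,145+b[1]/2.3)
    x,e=tri([ray(S,*a),ray(D,*b)])
    print(n,"tri",x.round(4),"res",round(e,4),"pl",plane(S,*a,z)[:2].round(4),plane(D,*b,z)[:2].round(4))
two("silver",(172,96),(299,32),.066)
two("black",(419,146),(311,161),.066)
two("reject",(550,203),(282,245),.066)
two("adapterpinA",(310,116),(313,100),.066)
two("adapterpinB",(324,127),(316,107),.066)
two("socket",(686,242),(294,350),.05)
two("bluepad",(178,360),(113,122),.004)
two("orpad",(690,495),(74,422),.004)
two("blue back-left",(85,283),(155,60),.022)
two("blue back-right",(239,330),(142,137),.022)
two("blue front-left",(38,346),(97,58),.022)
two("or BL",(472,407),(112,270),.022)
two("or BR",(746,456),(113,449),.022)
two("or FL",(452,486),(40,273),.022)
hs={n:cv2.cvtColor(d[n]["image"],cv2.COLOR_RGB2HSV) for n in("scene","side")}
r=[]
for n in hs:
    m=((hs[n][...,0]>22)&(hs[n][...,0]<34)&(hs[n][...,1]>150)&(hs[n][...,2]>210)).astype(np.uint8)
    k,l,st,ce=cv2.connectedComponentsWithStats(m)
    for i in range(1,k):
        if st[i,4]>60: print(n,ce[i],st[i], plane(d[n],*ce[i],.05)[:2].round(4))
E
```

```text
silver tri [ 0.4703 -0.2466  0.0614] res 0.0002 pl [ 0.4742 -0.2435] [ 0.4699 -0.2404]
black tri [ 0.4375 -0.0621  0.0617] res 0.0003 pl [ 0.4418 -0.0596] [ 0.4371 -0.0581]
reject tri [0.4501 0.0445 0.064 ] res 0.0005 pl [0.4524 0.0457] [0.4498 0.0455]
adapterpinA tri [ 0.4447 -0.146   0.0614] res 0.0003 pl [ 0.4486 -0.1436] [ 0.4445 -0.1403]
adapterpinB tri [ 0.4422 -0.1379  0.056 ] res 0.003 pl [ 0.4543 -0.129 ] [ 0.4407 -0.1309]
socket tri [0.4275 0.1368 0.0466] res 0.0001 pl [0.4308 0.1377] [0.4273 0.1392]
bluepad tri [ 0.6425 -0.1393  0.0073] res 0.0006 pl [ 0.6408 -0.1405] [ 0.6434 -0.1435]
orpad tri [0.5926 0.2064 0.0063] res 0.0002 pl [0.5912 0.2063] [0.5932 0.2048]
blue back-left tri [ 0.6183 -0.2294  0.0165] res 0.0012 pl [ 0.6229 -0.2244] [ 0.6165 -0.2247]
blue back-right tri [ 0.607  -0.1129  0.0158] res 0.0015 pl [ 0.6124 -0.1081] [ 0.6051 -0.1084]
blue front-left tri [ 0.679  -0.2243  0.0159] res 0.0003 pl [ 0.6829 -0.2199] [ 0.6767 -0.2176]
or BL tri [0.5968 0.0566 0.0158] res 0.0009 pl [0.6017 0.0594] [0.595  0.0606]
or BR tri [0.5548 0.2292 0.014 ] res 0.0002 pl [0.5606 0.23  ] [0.5532 0.234 ]
or FL tri [0.6578 0.0719 0.0168] res 0.0014 pl [0.662  0.0749] [0.6557 0.0744]
scene [148.44129555 173.33603239] [115 144  67  47 247] [ 0.5309 -0.3888]
scene [436.73154362 256.29530201] [429 251  16  12 149] [0.478  0.2538]
```

Both views agree within a few mm, and the tray lengths check out (177 and 117 mm measured, against 178 and 120). Next I'll move over the row of things and refine with the wrist camera.

```bash
python3 -m creep '[1,0.0385,0.0444,0.006,0.173, 1,0.0385,0.0444,0.006,0.173, 1,0.0385,0.0444,0.006,0.173, 1,0.0385,0.0444,0.006,0.173, 1,0.0385,0.0444,0.006,0.173, 1,0.0385,0.0444,0.006,0.173, 1,0.0385,0.0444,0.006,0.173, 1,0.0385,0.0444,0.006,0.173]' 20
cat > look.py <<'E'
import sys,cv2,pickle
from cell import telemetry, read_camera
n=sys.argv[1];tag=sys.argv[2]
c=read_camera(n);pickle.dump(c,open(f"{tag}.pkl","wb"));cv2.imwrite(f"pics/{tag}.png",c["image"][:,:,::-1])
s=telemetry.observe();print(s["time"],s["tool_pos"].round(4),s["tool_rot"].round(3),s["qpos"].round(2),s["opening"])
E
python3 look.py wrist w1
```

```text
time: 1.15
tool_pos: [0.455, -0.1402, 0.2985]
tool_rot: [-3.139, -0.001, 1.695]
contact_force: [0.5, -0.6, 1.1]
opening: 0.092
1.2 [ 0.4587 -0.1349  0.2991] [ 3.140e+00 -3.000e-03  1.706e+00] [-0.45  0.22  1.56  0.    1.36 -0.58] 0.09201629165229118
```

View pics/w1.png

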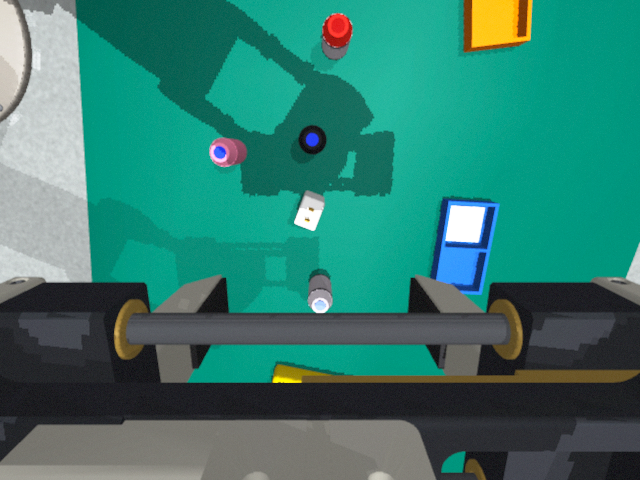

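The wrist view shows the black charger's lens at (312,140), the adapter at (310,211), the silver charger at (319,300), the reject at (337,30), the pink one at (225,152) and the blue tray at (467,245). I'll zoom in for corners.

```bash
python3 - <<'E'
import cv2,numpy as np
a=cv2.imread("pics/w1.png")
p=cv2.resize(a[185:325,270:350],None,fx=4,fy=4,interpolation=cv2.INTER_CUBIC);q=cv2.resize(a[185:325,420:520],None,fx=4,fy=4,interpolation=cv2.INTER_CUBIC)
cv2.imwrite("pics/w1c.png",np.hstack([p,q]))
E
```

```text
(no output)
```

View pics/w1c.png

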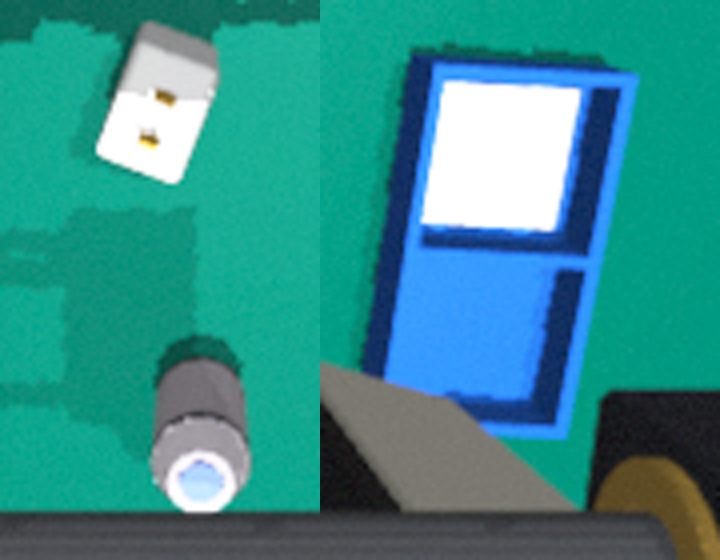

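```bash
python3 - <<'E'
import pickle,numpy as np
from h import *
c=pickle.load(open("w1.pkl","rb"))
L=lambda u,v:(270+u/4,185+v/4); Rr=lambda u,v:(420+(u-320)/4,185+v/4)
for n,p,z in [("silver lens",L(204,478),.066),("sil",L(200,463),.052),("black",(312,140),.066),("reject",(338,27),.066),("pink",(220,153),.066),
 ("ad ctr",L(160,118),.052),("ad c1",L(98,153),.052),("ad c2",L(177,184),.052),("ad c3",L(217,86),.052),("pin1",L(165,96),.066),("pin2",L(148,139),.066),
 ("b tl",Rr(437,57),.022),("b tr",Rr(637,75),.022),("b br",Rr(566,438),.022),("pad tl",Rr(443,82),.004),("pad tr",Rr(582,88),.004),("pad bl",Rr(422,222),.004)]:
    print(n,plane(c,*p,z)[:2].round(4))
E
```

```text
silver lens [ 0.4721 -0.2463]
sil [ 0.4712 -0.2483]
black [ 0.4393 -0.0624]
reject [0.4517 0.0432]
pink [ 0.3453 -0.0873]
ad ctr [ 0.4465 -0.1433]
ad c1 [ 0.43   -0.1556]
ad c2 [ 0.4536 -0.1619]
ad c3 [ 0.4614 -0.1321]
pin1 [ 0.4471 -0.1343]
pin2 [ 0.4439 -0.1468]
b tl [ 0.6118 -0.1096]
b tr [ 0.6734 -0.1074]
b br [ 0.6822 -0.2271]
pad tl [ 0.6228 -0.119 ]
pad tr [ 0.6671 -0.1154]
pad bl [ 0.6265 -0.1651]
```

```bash
python3 -m creep '[0.7,0.0043,-0.0369,-0.04,0, 0.7,0.0043,-0.0369,-0.04,0, 0.7,0.0043,-0.0369,-0.04,0, 0.7,0,0,-0.03,0, 0.7,0,0,0,0, 0.7,0,0,0,0]' 20
```

```text
time: 1.95
tool_pos: [0.4733, -0.2462, 0.1457]
tool_rot: [3.137, -0.002, 1.712]
contact_force: [-0.1, -0.1, -0.5]
opening: 0.0643
```

```bash
python3 -m creep '[0.7,-0.0015,0,-0.04,0, 0.7,0,0,-0.04,0, 0.7,0,0,-0.019,0, 0.7,0,0,0,0, 0.25,0,0,0,0, 0.25,0,0,0,0, 0.25,0,0,0,0, 0.25,0,0,0,0]' 20; python3 look.py side s2;python3 look.py wrist w2
```

```text
time: 2.95
tool_pos: [0.478, -0.2487, 0.0566]
tool_rot: [3.122, 0.013, 1.715]
contact_force: [-0.4, 0.9, -2.0]
opening: 0.0297
3.0 [ 0.4781 -0.2487  0.0565] [3.122 0.013 1.715] [-0.62  0.59  1.74  0.01  0.79 -0.77] 0.030122932550262597
3.05 [ 0.4781 -0.2487  0.0563] [3.122 0.013 1.715] [-0.62  0.59  1.74  0.01  0.79 -0.77] 0.02980627901809869
```

View pics/w2.png

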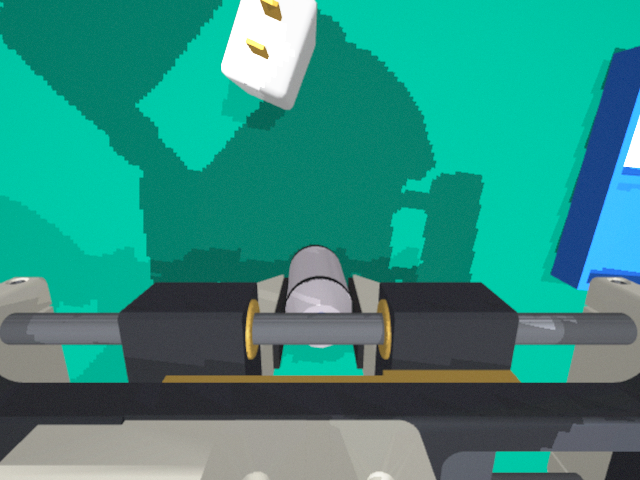

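The opening of 30 mm matches the charger body, but the tool is 9 mm high. I'll reopen, lower and regrip.

```bash
python3 -m creep '[0.7,0,0,0,0, 0.7,0,0,0,0, 0.7,-0.004,0.001,-0.009,0, 0.7,0,0,0,0, 0.7,0,0,0,0]' 20; python3 -m creep '[0.7,0,0,0,0]'
```

```text
time: 3.68
tool_pos: [0.4735, -0.2474, 0.0462]
tool_rot: [3.122, 0.012, 1.715]
contact_force: [0.7, -0.1, -0.3]
opening: 0.0639
time: 3.8
tool_pos: [0.4735, -0.2474, 0.0461]
tool_rot: [3.122, 0.012, 1.715]
contact_force: [0.3, -0.1, 0.2]
opening: 0.0642
```

```bash
python3 -m creep '[0.2,0,0,0,0, 0.2,0,0,0,0, 0.2,0,0,0,0, 0.2,0,0,0,0, 0.2,0,0,0.03,0, 0.2,0,0,0.04,0, 0.2,0,0,0.03,0, 0.2,0,0,0,0]' 25; python3 look.py wrist w3
```

```text
time: 4.8
tool_pos: [0.4729, -0.247, 0.1481]
tool_rot: [3.124, 0.011, 1.715]
contact_force: [0.1, 0.1, -1.9]
opening: 0.0294
4.85 [ 0.4722 -0.2464  0.1467] [3.126 0.009 1.715] [-0.63  0.45  1.67  0.01  1.   -0.77] 0.029555147918747412
```

View pics/w3.png

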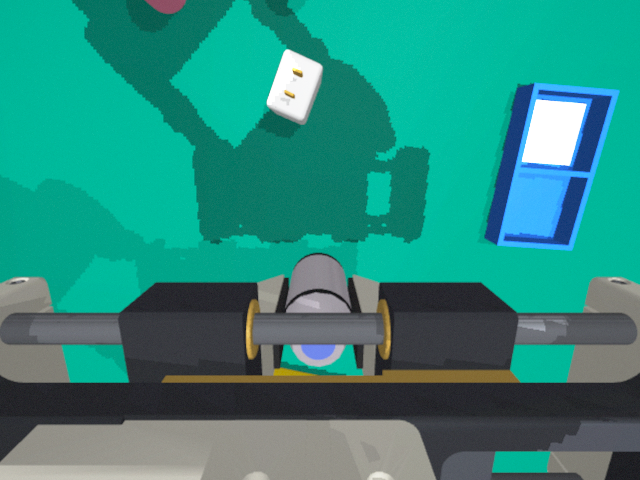

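```bash
python3 - <<'E'
import pickle,numpy as np
from h import *
c=pickle.load(open("w3.pkl","rb"))
for y in (-.2464,-.242,-.25): print(y,"lens",proj(c,(.472,y,.1667)),"base",proj(c,(.472,y,.1007)))
for n,p in [("tl",(533,85)),("tr",(617,91)),("br",(573,249)),("bl",(500,245))]: print(n,plane(c,*p,.022)[:2].round(4))
for n,p in [("adA",(298,72)),("adB",(289,94))]: print(n,plane(c,*p,.066)[:2].round(4))
im=cv2.imread("pics/w3.png"); cv2.imwrite("pics/w3c.png",cv2.resize(im[230:390,240:400],None,fx=3.5,fy=3.5))
cv2.imwrite("pics/w3d.png",np.hstack([cv2.resize(im[70:260,470:640],None,fx=3,fy=3,interpolation=2),cv2.resize(im[30:220,240:340],None,fx=3,fy=3,interpolation=2)]))
E
```

```text
-0.2464 lens (np.float64(314.5779290864926), np.float64(340.7215348824735)) base (np.float64(313.59815063812385), np.float64(275.9341965310023))
-0.242 lens (np.float64(316.206895750226), np.float64(330.65757372634346)) base (np.float64(314.68461340276025), np.float64(268.77954193587976))
-0.25 lens (np.float64(313.2673228612125), np.float64(348.81862516421774)) base (np.float64(312.71920549116226), np.float64(281.7222908304643))
tl [ 0.6108 -0.1127]
tr [ 0.6722 -0.1076]
br [ 0.6825 -0.2258]
bl [ 0.6221 -0.2308]
adA [ 0.4476 -0.1365]
adB [ 0.4438 -0.1489]
```

View pics/w3d.png

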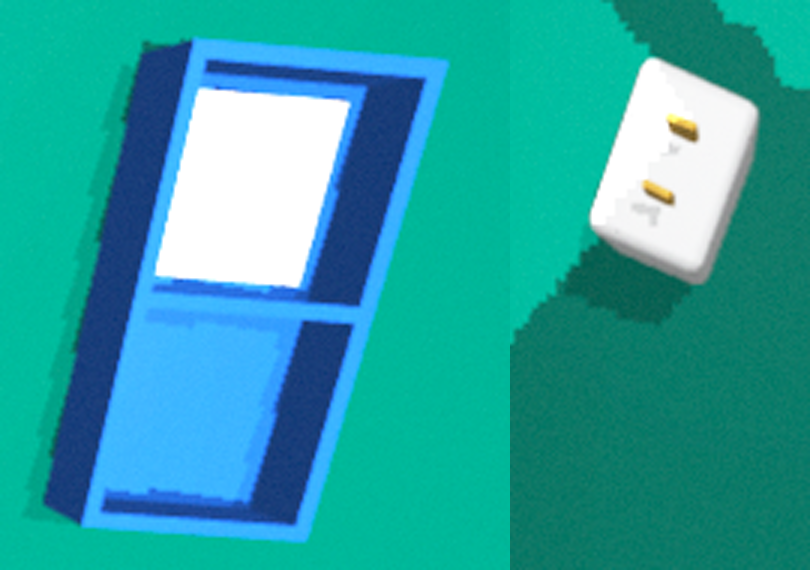

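View pics/w3c.png

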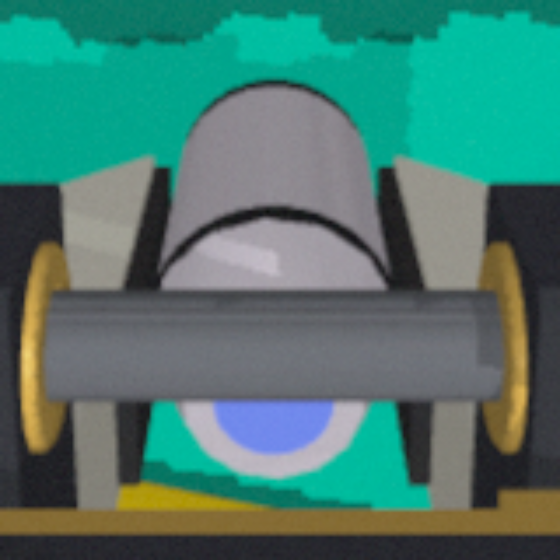

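The charger is held upright and its lens is where projected. The blue tray measures (0.647,-0.169) with yaw 0.087. Carrying over.

```bash
python3 -m creep '[0.2,0.043,0.027,0,0, 0.2,0.043,0.027,0,0, 0.2,0.043,0.027,0,-0.03, 0.2,0.043,0.027,0,-0.03, 0.2,0,0,0,0, 0.2,0,0,0,0]'
```

```text
time: 5.6
tool_pos: [0.6437, -0.1338, 0.1342]
tool_rot: [-3.141, 0.001, 1.65]
contact_force: [-0.3, -0.3, -1.5]
opening: 0.0296
```

```bash
python3 -m creep '[0.2,0.001,-0.005,-0.03,0, 0.2,0,0,-0.03,0, 0.2,0,0,-0.015,0, 0.2,0,0,0,0, 0.2,0,0,0,0, 0.2,0,0,0,0]'
```

```text
time: 6.35
tool_pos: [0.6415, -0.1425, 0.0576]
tool_rot: [-3.14, 0.001, 1.646]
contact_force: [0.6, 0.3, -0.9]
opening: 0.0291
```

```bash
python3 -m creep '[0.2,0.002,0.003,-0.006,0, 0.2,0,0,0,0, 0.2,0,0,0,0]';python3 look.py side s4; python3 look.py wrist w4; python3 -c "
import cv2,numpy as np
a=cv2.imread('pics/s4.png')[120:260,200:320];b=cv2.imread('pics/w4.png')
cv2.imwrite('pics/s4c.png',np.hstack([cv2.resize(a,(411,480)),cv2.resize(b[:,:],(389,292))[0:1].repeat(480,0)*0]))
cv2.imwrite('pics/s4c.png',cv2.resize(a,None,fx=4,fy=4))"
```

```text
time: 6.72
tool_pos: [0.6445, -0.1393, 0.0528]
tool_rot: [3.141, 0.002, 1.646]
contact_force: [-0.7, 0.2, -1.3]
opening: 0.0294
6.775 [ 0.6444 -0.1392  0.0528] [3.141e+00 2.000e-03 1.646e+00] [-0.33  0.78  1.34 -0.    1.02 -0.4 ] 0.029556073251450835
6.825 [ 0.6444 -0.1393  0.0527] [3.141e+00 2.000e-03 1.646e+00] [-0.33  0.78  1.34 -0.    1.02 -0.4 ] 0.029204224349824132
```

View pics/s4c.png

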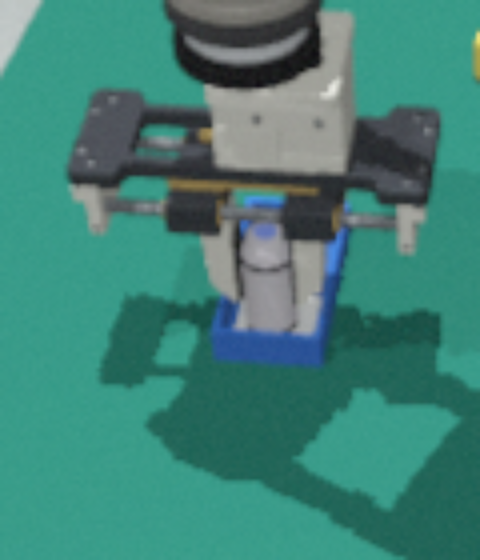

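View pics/w4.png

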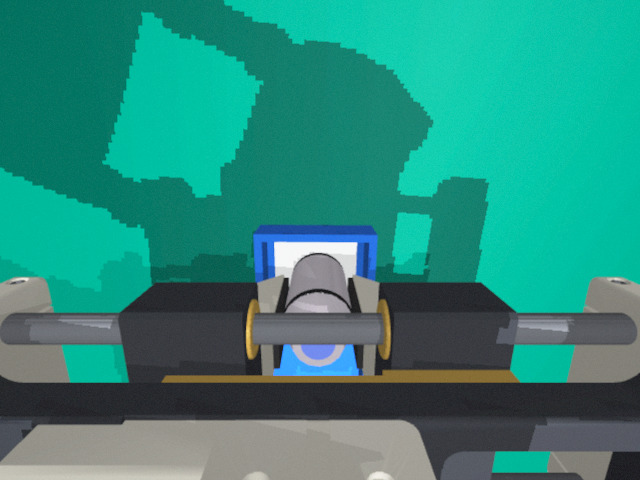

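In the wrist view the charger is centred in the padded compartment of the tray rim (255–377, 228). I'll lower it, release and rise.

```bash
python3 -m creep '[0.2,0,0,-0.002,0, 0.2,0,0,0,0, 0.55,0,0,0,0, 0.55,0,0,0,0, 0.55,0,0,0,0, 0.55,0,0,0.04,0, 0.55,0,0,0.05,0, 0.55,0,0,0.05,0, 0.7,0,0,0,0]'; python3 look.py wrist w5
```

```text
time: 7.95
tool_pos: [0.6437, -0.1392, 0.1946]
tool_rot: [3.141, 0.002, 1.646]
contact_force: [-0.9, -0.0, -0.3]
opening: 0.0568
8.0 [ 0.6425 -0.1389  0.1919] [-3.137 -0.     1.646] [-0.33  0.64  1.2  -0.    1.31 -0.4 ] 0.06035687776980687
```

View pics/w5.png

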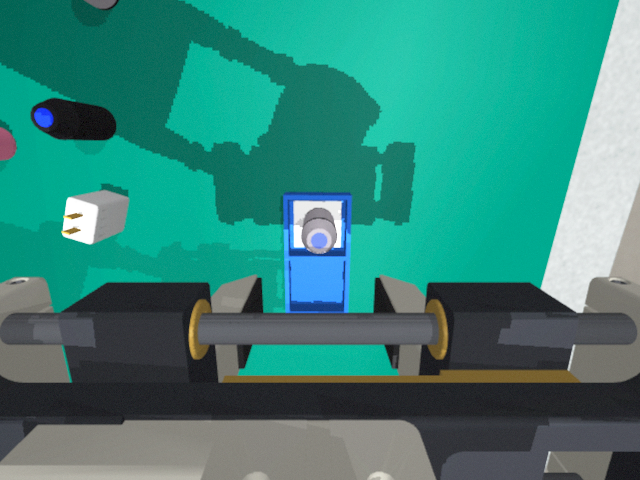

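Silver stands upright on the pad at (319,225). Next is the adapter.

```bash
python3 -m creep '[0.7,-0.049,-0.0006,0,-0.084, 0.7,-0.049,-0.0006,0,-0.084, 0.7,-0.049,-0.0006,0,-0.084, 0.7,-0.049,-0.0006,-0.02,-0.084, 0.7,0,0,0,0, 0.7,0,0,0,0]'; python3 look.py wrist w6
```

```text
time: 8.75
tool_pos: [0.4359, -0.1385, 0.162]
tool_rot: [-3.121, -0.004, 1.3]
contact_force: [-0.3, -0.7, 0.4]
opening: 0.0644
8.8 [ 0.4356 -0.1382  0.1617] [-3.12  -0.004  1.3  ] [-0.47  0.33  1.82 -0.    1.01 -0.2 ] 0.06425141287650664
```

View pics/w6.png

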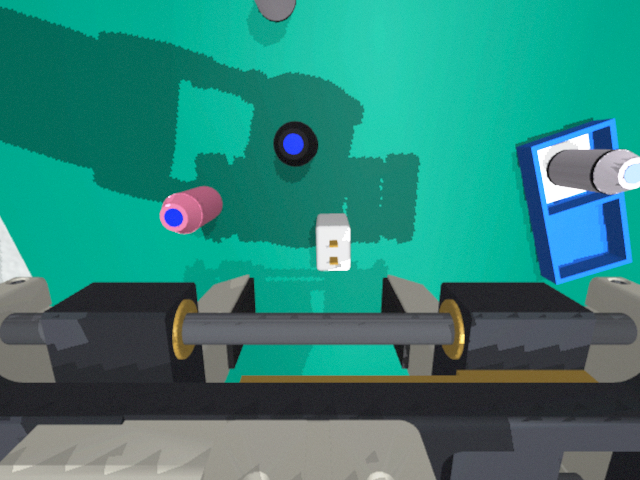

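The adapter's edges are square to the jaws. Its top face centre is about (334,252).

```bash
python3 - <<'E'
import pickle
from h import *
c=pickle.load(open("w6.pkl","rb"))
print(plane(c,334,251.5,.052),plane(c,333.5,252.5,.066),"black",plane(c,293,144,.066))
c=pickle.load(open("w5.pkl","rb"))
for p in [(284,193),(351,193),(351,254),(284,254)]: print(plane(c,*p,.022)[:2])
E
```

```text
[ 0.44529743 -0.14423875  0.052     ] [ 0.44552157 -0.14059881  0.066     ] black [ 0.43898901 -0.06192683  0.066     ]
[ 0.61166003 -0.1098289 ]
[ 0.67196096 -0.10527478]
[ 0.67783798 -0.16280026]
[ 0.61445955 -0.1675834 ]
```

```bash
python3 -m creep '[0.7,0.01,-0.004,-0.03,0, 0.7,0,0,-0.03,0, 0.7,0,0,-0.03,0, 0.7,0,0,-0.015,0, 0.7,0,0,0,0, 0.7,0,0,0,0]'
```

```text
time: 9.55
tool_pos: [0.4541, -0.144, 0.0539]
tool_rot: [-3.128, -0.002, 1.305]
contact_force: [0.2, -0.8, 0.2]
opening: 0.0642
```

```bash
python3 -m creep '[0.7,-0.0085,0.002,-0.007,0, 0.7,0,0,0,0, 0.7,0,0,0,0, 0.15,0,0,0,0, 0.15,0,0,0,0, 0.15,0,0,0,0, 0.15,0,0,0,0, 0.15,0,0,0,0]';python3 look.py wrist w7
```

```text
time: 10.55
tool_pos: [0.4463, -0.1424, 0.0484]
tool_rot: [-3.132, -0.002, 1.306]
contact_force: [0.8, 1.2, -0.3]
opening: 0.0257
10.6 [ 0.4463 -0.1424  0.0484] [-3.132e+00 -2.000e-03  1.306e+00] [-0.47  0.53  1.91 -0.    0.71 -0.21] 0.02566344602956376
```

View pics/w7.png

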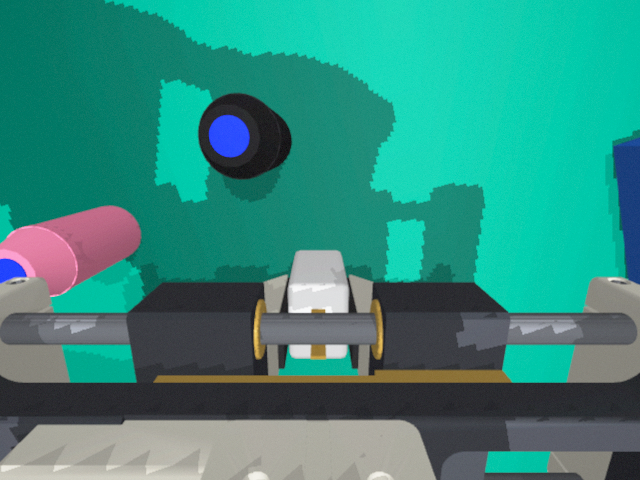

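```bash
python3 -m creep '[0.15,0,0,0.04,0, 0.15,0,0,0.05,0, 0.15,0,0,0.03,0, 0.15,0.0505,-0.0137,0,0.086, 0.15,0.0505,-0.0137,0,0.086, 0.15,0.0505,-0.0137,0,0.086, 0.15,0.0505,-0.0137,0,0.086, 0.15,0,0,0,0, 0.15,0,0,0,0]' 25
```

```text
time: 11.72
tool_pos: [0.6514, -0.1975, 0.1697]
tool_rot: [-3.127, -0.003, 1.66]
contact_force: [-0.6, -0.5, -1.1]
opening: 0.0259
```

```bash
python3 -m creep '[0.15,-0.001,0,-0.03,0, 0.15,0,0,-0.03,0, 0.15,0,0,-0.03,0, 0.15,0,0,-0.014,0, 0.15,0,0,0,0, 0.15,0,0,0,0]';python3 look.py wrist w8
```

```text
time: 12.48
tool_pos: [0.6463, -0.1965, 0.068]
tool_rot: [-3.129, -0.001, 1.657]
contact_force: [0.6, 0.2, -0.9]
opening: 0.026
12.525 [ 0.6463 -0.1965  0.0681] [-3.129e+00 -1.000e-03  1.657e+00] [-0.41  0.79  1.26 -0.01  1.1  -0.49] 0.025739449911650673
```

View pics/w8.png

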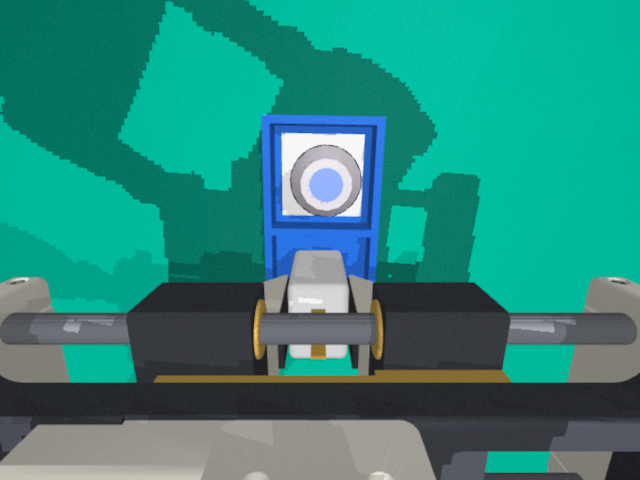

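```bash
python3 -m creep '[0.15,0.003,0,-0.0145,0, 0.15,0,0,0,0, 0.15,0,0,0,0]'
```

```text
time: 12.9
tool_pos: [0.6504, -0.1968, 0.0543]
tool_rot: [-3.132, 0.0, 1.657]
contact_force: [0.3, -0.7, -0.7]
opening: 0.0258
```

```bash
python3 -m creep '[0.15,0,0,-0.001,0, 0.15,0,0,0,0, 0.5,0,0,0,0, 0.5,0,0,0,0, 0.5,0,0,0,0, 0.5,0,0,0.04,0, 0.5,0,0,0.05,0, 0.5,0,0,0.05,0, 0.7,0,0,0,0]'; python3 look.py wrist w9; python3 look.py scene s9; python3 -c "
import cv2,numpy as np
a=cv2.resize(cv2.imread('pics/s9.png')[200:300,140:270],None,fx=3,fy=3);b=cv2.resize(cv2.imread('pics/w9.png'),(400,300))
cv2.imwrite('pics/m9.png',np.hstack([a,b]))"
```

```text
time: 14.02
tool_pos: [0.6499, -0.1966, 0.1977]
tool_rot: [-3.132, 0.0, 1.657]
contact_force: [-0.7, -0.1, -0.6]
opening: 0.0517
14.075 [ 0.6487 -0.1962  0.1948] [-3.128e+00 -2.000e-03  1.657e+00] [-0.4   0.68  1.12 -0.    1.36 -0.49] 0.055073451977247265
14.125 [ 0.6479 -0.1958  0.1925] [-3.124 -0.004  1.657] [-0.4   0.68  1.12 -0.    1.36 -0.49] 0.059448342749699866
```

View pics/m9.png

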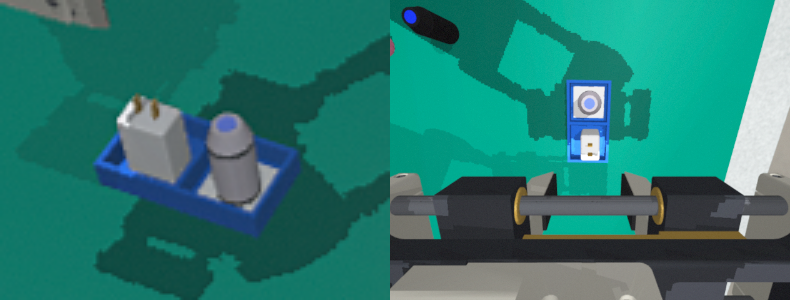

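Both blue-tray items are upright in their compartments. Next is the black charger.

```bash
python3 -m creep '[0.7,-0.041,0.026,0,0, 0.7,-0.041,0.026,0,0.03, 0.7,-0.041,0.026,0,0.03, 0.7,-0.041,0.026,-0.02,0.03, 0.7,-0.041,0.026,-0.02,0, 0.7,0,0,0,0, 0.7,0,0,0,0]'; python3 look.py wrist w10
```

```text
time: 15.0
tool_pos: [0.4292, -0.0603, 0.1388]
tool_rot: [-3.104, -0.015, 1.749]
contact_force: [0.2, -1.3, 0.2]
opening: 0.0645
15.05 [ 0.4288 -0.0602  0.1386] [-3.103 -0.016  1.748] [-0.31  0.34  1.89 -0.01  0.95 -0.49] 0.0643672888981226
```

View pics/w10.png

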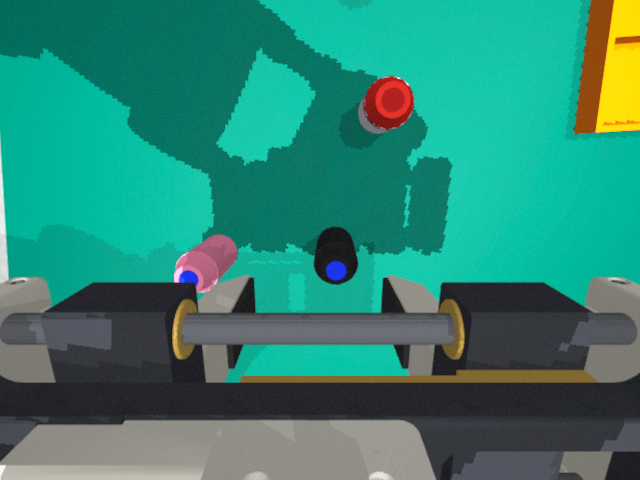

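```bash
python3 - <<'E'
import pickle
from h import *
c=pickle.load(open("w10.pkl","rb"))
print("black",plane(c,336,271,.066),"pink",plane(c,188,279,.066),"rej",plane(c,393,98,.066))
E
python3 -m creep '[0.6,0.006,-0.001,-0.03,0, 0.6,0,0,-0.03,0, 0.6,0,0,-0.015,0, 0.6,0,0,0,0, 0.6,0,0,0,0]'
```

```text
black [ 0.43951317 -0.06262942  0.066     ] pink [ 0.34436741 -0.08684425  0.066     ] rej [0.45137753 0.04526825 0.066     ]
time: 15.68
tool_pos: [0.4412, -0.0646, 0.062]
tool_rot: [-3.109, -0.013, 1.746]
contact_force: [-0.1, -0.6, 0.1]
opening: 0.055
```

```bash
python3 -m creep '[0.6,-0.002,0.002,-0.0145,0, 0.6,0,0,0,0, 0.6,0,0,0,0, 0.2,0,0,0,0, 0.2,0,0,0,0, 0.2,0,0,0,0, 0.2,0,0,0,0, 0.2,0,0,0.04,0, 0.2,0,0,0.05,0, 0.2,0,0,0.03,0, 0.2,0,0,0,0]' 25;python3 look.py wrist w11
```

```text
time: 17.05
tool_pos: [0.4412, -0.0635, 0.1734]
tool_rot: [-3.113, -0.01, 1.746]
contact_force: [0.2, 0.2, -0.5]
opening: 0.0296
17.1 [ 0.4404 -0.0633  0.1722] [-3.11  -0.012  1.746] [-0.31  0.3   1.83 -0.01  1.04 -0.48] 0.02916451070403455
```

View pics/w11.png

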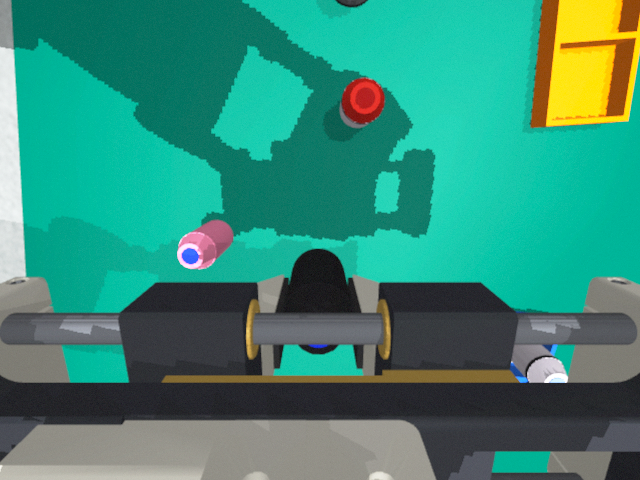

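```bash
python3 -m creep '[0.2,0.031,0.041,0.006,0.01, 0.2,0.031,0.041,0.006,0.01, 0.2,0.031,0.041,0.006,0.01, 0.2,0.031,0.041,0.006,0.01, 0.2,0.031,0.041,0.006,0.01, 0.2,0,0,0,0, 0.2,0,0,0,0]';python3 look.py wrist w12
```

```text
time: 17.98
tool_pos: [0.5942, 0.1476, 0.1886]
tool_rot: [-3.089, -0.015, 1.794]
contact_force: [0.1, 0.1, -0.1]
opening: 0.0295
18.025 [0.5941 0.1475 0.1887] [-3.089 -0.015  1.793] [ 0.11  0.58  1.31  0.01  1.3  -0.11] 0.02956720576818549
```

View pics/w12.png

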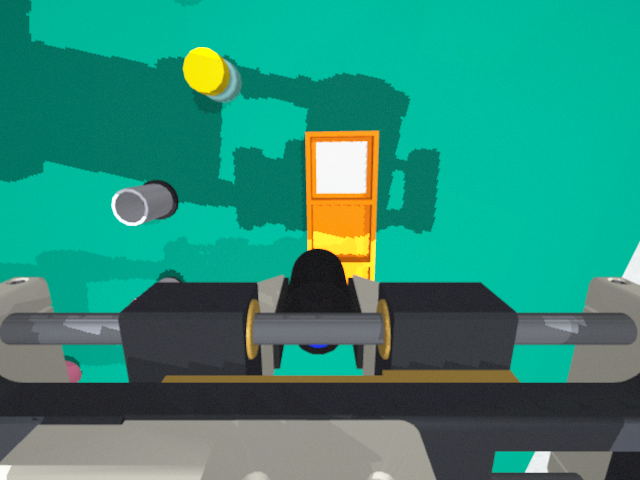

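The wrist view shows the orange tray's far corners at (305,131) and (379,131), the pad at (342,167), the socket rim at (130,206) and the yellow cap at (204,71).

```bash
python3 - <<'E'
import pickle
from h import *
c=pickle.load(open("w12.pkl","rb"))
for n,p,z in [("tl",(305.5,131.5),.022),("tr",(379,131.5),.022),("div1 l",(307,200.5),.022),("div1 r",(377.5,200.5),.022),("div2 m",(343,260),.022),("pad",(342,167.5),.004),("socket",(130,206),.05),("jar",(204,71),.05)]: print(n,plane(c,*p,z)[:2].round(4))
E
```

```text
tl [0.5568 0.2284]
tr [0.6173 0.242 ]
div1 l [0.5706 0.1713]
div1 r [0.6315 0.1856]
div2 m [0.6152 0.1248]
pad [0.5946 0.2056]
socket [0.4284 0.1371]
jar [0.4759 0.253 ]
```

```bash
python3 -m creep '[0.2,0,0.03,0,0, 0.2,0,0.029,0,0, 0.2,0,0,-0.035,0, 0.2,0,0,-0.035,0, 0.2,0,0,-0.035,0, 0.2,0,0,-0.015,0, 0.2,0,0,0,0, 0.2,0,0,0,0]';python3 look.py wrist w13
```

```text
time: 19.02
tool_pos: [0.5918, 0.1995, 0.0656]
tool_rot: [-3.086, -0.014, 1.782]
contact_force: [-0.2, -0.5, -1.0]
opening: 0.0297
19.075 [0.5919 0.1995 0.0658] [-3.087 -0.014  1.782] [ 0.2   0.73  1.4   0.02  1.07 -0.02] 0.02975263839238238
```

View pics/w13.png

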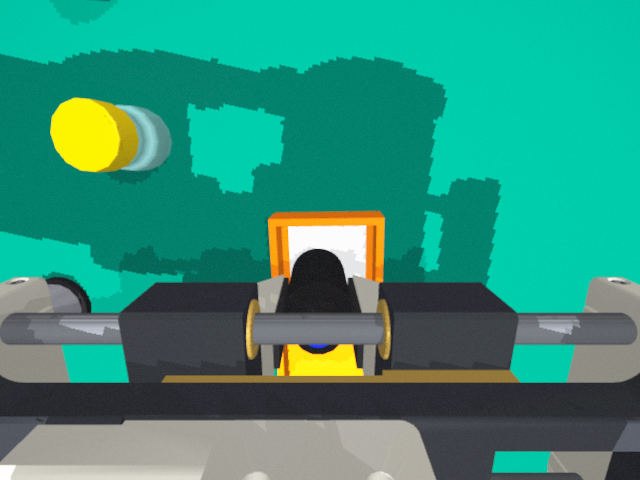

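```bash
python3 -m creep '[0.2,0.004,0.006,-0.0125,0, 0.2,0,0,0,0, 0.2,0,0,0,0]'
```

```text
time: 19.45
tool_pos: [0.598, 0.2066, 0.055]
tool_rot: [-3.092, -0.014, 1.782]
contact_force: [-0.6, 0.0, -0.4]
opening: 0.0295
```

```bash
python3 -m creep '[0.2,-0.002,0,-0.003,0, 0.2,0,0,0,0, 0.55,0,0,0,0, 0.55,0,0,0,0, 0.55,0,0,0,0, 0.55,0,0,0.04,0, 0.55,0,0,0.05,0, 0.55,0,0,0.04,0, 0.7,0,0,0,0, 0.7,0,0,0,0]'; python3 look.py wrist w14
```

```text
time: 20.7
tool_pos: [0.5956, 0.2068, 0.1848]
tool_rot: [-3.092, -0.014, 1.783]
contact_force: [0.2, -0.5, -0.4]
opening: 0.063
20.75 [0.5958 0.2069 0.185 ] [-3.092 -0.014  1.783] [ 0.21  0.61  1.26  0.01  1.31 -0.01] 0.06358250865960632
```

View pics/w14.png

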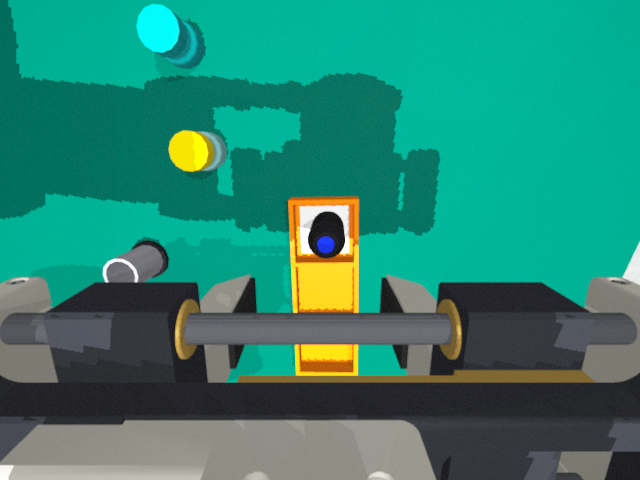

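The black charger is upright on its pad at (326,232). Next is the socket, with rim at (122,271); the jar cap is at (190,151).

```bash
python3 - <<'E'
import pickle
from h import *
c=pickle.load(open("w14.pkl","rb"))
print("socket",plane(c,122,271,.05),"jar",plane(c,190,151,.05),"teal",plane(c,158,29,.05))
E
```

```text
socket [0.42949377 0.14044559 0.05      ] jar [0.47678941 0.25376466 0.05      ] teal [0.44397355 0.33373001 0.05      ]
```

```bash
python3 -m creep '[0.7,-0.040,-0.0165,0,0, 0.7,-0.040,-0.0165,0,0, 0.7,-0.040,-0.0165,-0.02,0, 0.7,-0.040,-0.0165,-0.02,0, 0.7,0,0,0,0, 0.7,0,0,0,0]'; python3 look.py wrist w15
```

```text
time: 21.5
tool_pos: [0.4272, 0.1385, 0.1361]
tool_rot: [-3.079, -0.015, 1.782]
contact_force: [0.5, 0.4, 0.6]
opening: 0.0644
21.55 [0.427  0.1385 0.1359] [-3.078 -0.015  1.782] [ 0.14  0.38  1.84  0.01  0.99 -0.08] 0.06421510903433864
```

View pics/w15.png

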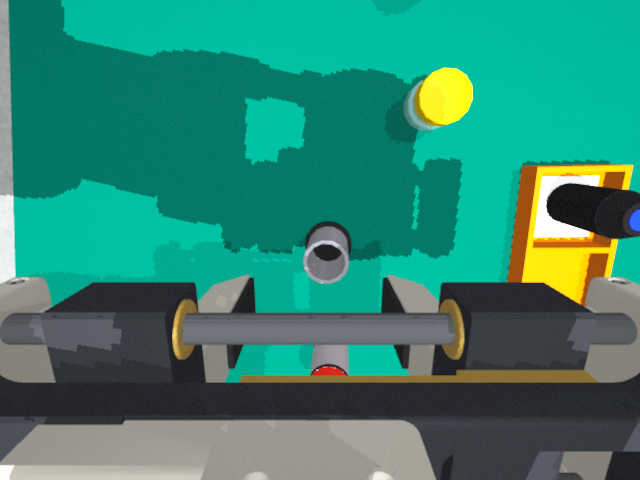

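```bash
python3 - <<'E'
import pickle
from h import *
c=pickle.load(open("w15.pkl","rb"))
print("socket",plane(c,327,262,.05),"jar",plane(c,445,97,.05))
E
python3 -m creep '[0.7,0,-0.001,-0.03,0, 0.7,0,0,-0.03,0, 0.7,0,0,-0.01,0, 0.7,0,0,0,0, 0.7,0,0,0,0]'
```

```text
socket [0.42931806 0.13637728 0.05      ] jar [0.47511637 0.2530548  0.05      ]
time: 22.18
tool_pos: [0.4333, 0.139, 0.0659]
tool_rot: [-3.086, -0.014, 1.783]
contact_force: [0.2, 0.1, 0.3]
opening: 0.0639
```

```bash
python3 -m creep '[0.7,-0.004,-0.002,-0.0195,0, 0.7,0,0,0,0, 0.7,0,0,0,0, 0.2,0,0,0,0, 0.2,0,0,0,0, 0.2,0,0,0,0, 0.2,0,0,0,0]' 20;python3 look.py wrist w16
```

```text
time: 23.05
tool_pos: [0.4329, 0.1377, 0.0507]
tool_rot: [-3.095, -0.014, 1.784]
contact_force: [0.9, -0.6, -0.8]
opening: 0.0319
23.1 [0.4329 0.1377 0.0506] [-3.095 -0.014  1.784] [ 0.13  0.52  1.92  0.01  0.75 -0.09] 0.031782204596411706
```

View pics/w16.png

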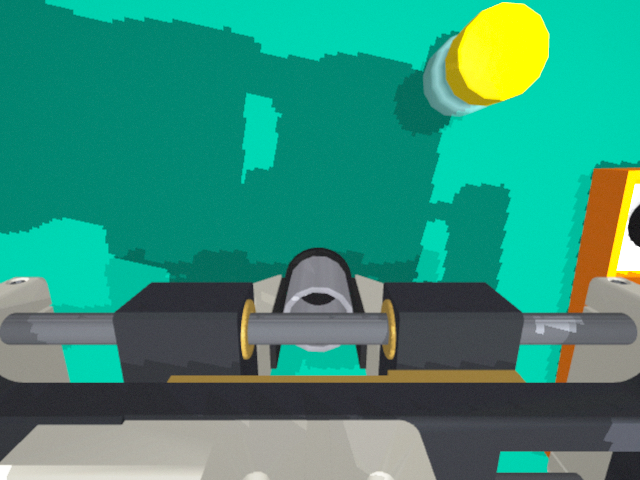

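```bash
python3 -m creep '[0.2,0,0,0.04,0, 0.2,0,0,0.05,0, 0.2,0,0,0.03,0, 0.2,0.047,-0.011,0,0, 0.2,0.047,-0.011,0,0, 0.2,0.047,-0.011,0,0, 0.2,0.047,-0.011,0,0, 0.2,0,0,0,0, 0.2,0,0,0,0]' 25;python3 look.py wrist w17
```

```text
time: 24.22
tool_pos: [0.6237, 0.0922, 0.1728]
tool_rot: [-3.091, -0.014, 1.785]
contact_force: [-0.2, -0.0, -0.5]
opening: 0.0314
24.275 [0.6237 0.0921 0.1729] [-3.091 -0.014  1.785] [ 0.02  0.63  1.27  0.    1.29 -0.19] 0.03148604452583181
```

View pics/w17.png

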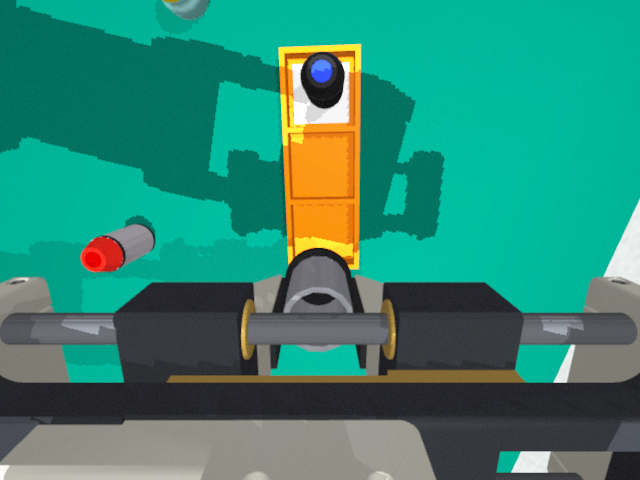

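```bash
python3 - <<'E'
import pickle
from h import *
c=pickle.load(open("w17.pkl","rb"))
for n,p in [("tl",(279,47)),("tr",(361,44.5)),("br",(358,268.5)),("div2l",(286.5,202)),("div2r",(359,202))]: print(n,plane(c,*p,.022)[:2].round(4))
E
python3 -m creep '[0.2,-0.002,0.001,-0.035,0, 0.2,0,0,-0.035,0, 0.2,0,0,-0.03,0, 0.2,0,0,0,0, 0.2,0,0,0,0]'
```

```text
tl [0.5567 0.2286]
tr [0.6172 0.2426]
br [0.6581 0.0694]
div2l [0.5848 0.1135]
div2r [0.6446 0.127 ]
time: 24.9
tool_pos: [0.6183, 0.0955, 0.0746]
tool_rot: [-3.094, -0.014, 1.788]
contact_force: [0.6, -0.8, -0.1]
opening: 0.032
```

```bash
python3 -m creep '[0.2,0.002,-0.002,-0.018,0, 0.2,0,0,0,0, 0.2,0,0,0,0]'; python3 look.py wrist w18
```

```text
time: 25.28
tool_pos: [0.6217, 0.0935, 0.0583]
tool_rot: [-3.099, -0.013, 1.788]
contact_force: [-0.2, -0.1, -0.7]
opening: 0.0317
25.325 [0.6214 0.0935 0.0582] [-3.098 -0.013  1.788] [ 0.03  0.74  1.4   0.01  1.04 -0.19] 0.03197736763243409
```

View pics/w18.png

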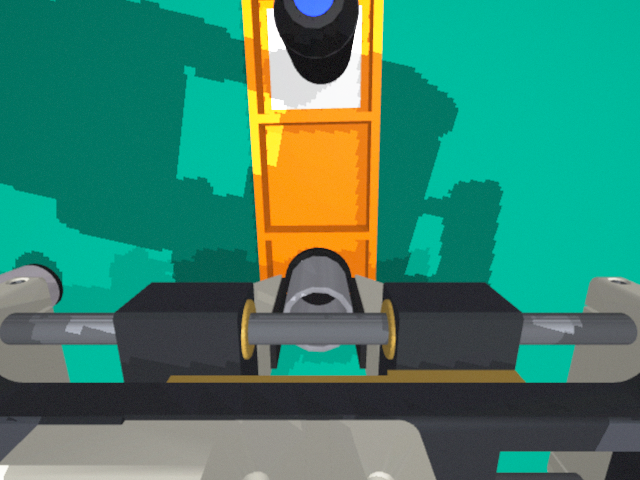

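The socket sits centred between the tray walls. I'll lower, release, rise and look.

```bash
python3 -m creep '[0.2,0,0,-0.003,0, 0.2,0,0,0,0, 0.55,0,0,0,0, 0.55,0,0,0,0, 0.55,0,0,0,0, 0.55,0,0,0.04,0, 0.55,0,0,0.05,0, 0.55,0,0,0.04,0, 0.7,0,0,0,0, 0.7,0,0,0,0]'; python3 look.py wrist w19
```

```text
time: 26.58
tool_pos: [0.6206, 0.0934, 0.1884]
tool_rot: [-3.097, -0.013, 1.788]
contact_force: [0.6, -0.6, -1.0]
opening: 0.0629
26.625 [0.6208 0.0935 0.1885] [-3.098 -0.013  1.788] [ 0.03  0.61  1.27  0.    1.31 -0.19] 0.06380884221727355
```

View pics/w19.png

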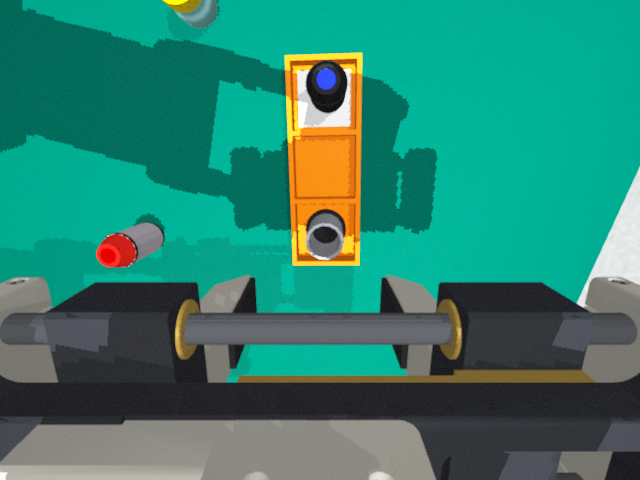

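The socket stands in the end compartment at (325,235). Next is the jar.

```bash
python3 -m creep '[0.7,-0.035,0.039,0,0, 0.7,-0.035,0.039,0,0, 0.7,-0.035,0.039,0,0, 0.7,-0.035,0.039,-0.03,0, 0.7,0,0,0,0, 0.7,0,0,0,0]'; python3 look.py wrist w20
```

```text
time: 27.38
tool_pos: [0.4739, 0.2515, 0.1499]
tool_rot: [-3.086, -0.013, 1.786]
contact_force: [-0.1, -0.2, 0.5]
opening: 0.0641
27.425 [0.4737 0.2512 0.1497] [-3.085 -0.013  1.785] [0.33 0.49 1.59 0.02 1.11 0.11] 0.06460076104459295
```

View pics/w20.png

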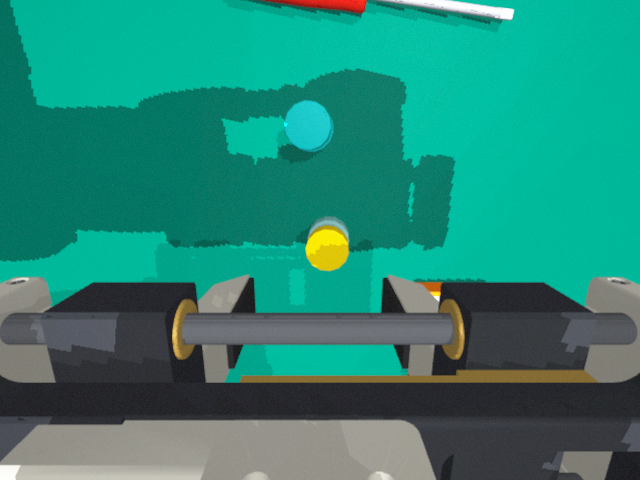

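```bash
python3 - <<'E'
import pickle
from h import *
c=pickle.load(open("w20.pkl","rb"))
print("jar",plane(c,327.5,249,.05))
E
python3 -m creep '[0.7,0,0,-0.035,0, 0.7,0,0,-0.03,0, 0.7,0,0,-0.02,0, 0.7,0,0,0,0, 0.7,0,0,0,0]'
```

```text
jar [0.47546093 0.25439704 0.05      ]
time: 28.05
tool_pos: [0.4799, 0.2472, 0.0642]
tool_rot: [-3.091, -0.013, 1.777]
contact_force: [0.5, -0.3, 0.5]
opening: 0.0644
```

```bash
python3 -m creep '[0.7,-0.004,0.006,-0.0165,0, 0.7,0,0,0,0, 0.7,0,0,0,0, 0.2,0,0,0,0, 0.2,0,0,0,0, 0.2,0,0,0,0, 0.2,0,0,0,0]' 20;python3 look.py wrist w21
```

```text
time: 28.92
tool_pos: [0.4772, 0.254, 0.049]
tool_rot: [-3.095, -0.013, 1.777]
contact_force: [-0.1, -0.2, 0.4]
opening: 0.0314
28.975 [0.4772 0.254  0.049 ] [-3.095 -0.013  1.777] [0.34 0.63 1.68 0.03 0.88 0.11] 0.031181295427384903
```

View pics/w21.png

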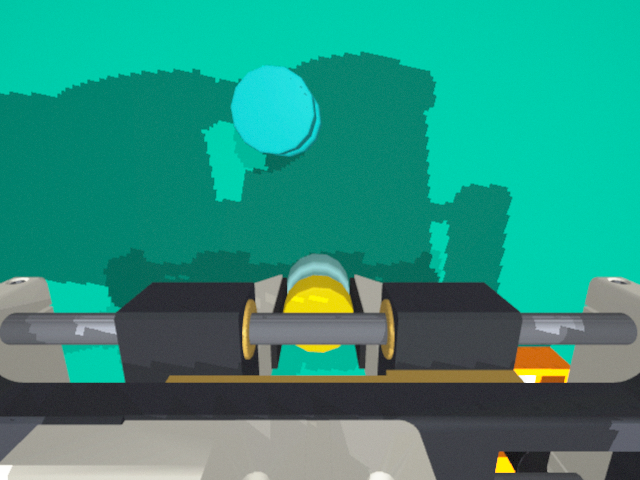

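The opening of 31 mm suggests the pads are on the 32 mm cap. Lifting and carrying well above the black charger.

```bash
python3 -m creep '[0.2,0,0,0.03,0, 0.2,0,0,0.05,0, 0.2,0,0,0.05,0, 0.2,0.032,-0.026,0,0, 0.2,0.032,-0.026,0,0, 0.2,0.032,-0.026,0,0, 0.2,0.032,-0.026,0,0, 0.2,0,0,0,0, 0.2,0,0,0,0]' 25;python3 look.py wrist w22
```

```text
time: 30.1
tool_pos: [0.6066, 0.1466, 0.1827]
tool_rot: [-3.093, -0.013, 1.778]
contact_force: [-0.3, 0.4, -1.0]
opening: 0.0312
30.15 [0.6066 0.1467 0.1827] [-3.093 -0.013  1.779] [ 0.11  0.6   1.29  0.01  1.3  -0.1 ] 0.030895868408653788
```

View pics/w22.png

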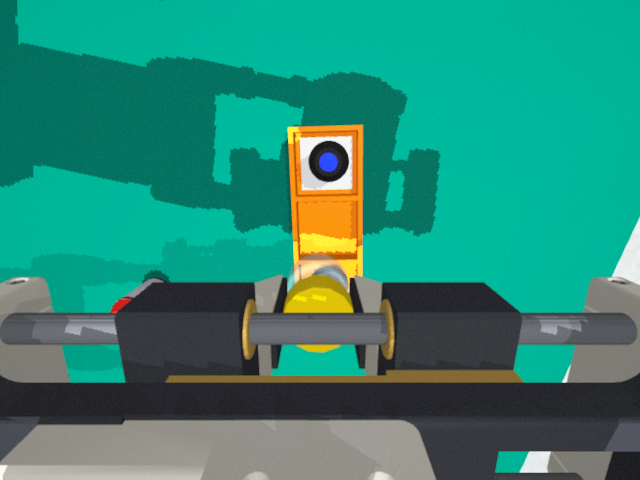

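```bash
python3 -m creep '[0.2,0.002,0.002,-0.035,0, 0.2,0,0,-0.035,0, 0.2,0,0,-0.035,0, 0.2,0,0,-0.01,0, 0.2,0,0,0,0, 0.2,0,0,0,0]'
```

```text
time: 30.9
tool_pos: [0.6064, 0.1539, 0.0692]
tool_rot: [-3.099, -0.013, 1.785]
contact_force: [-0.2, -0.4, 0.2]
opening: 0.0314
```

```bash
python3 -m creep '[0.2,0.001,-0.004,-0.013,0, 0.2,0,0,0,0, 0.2,0,0,0,0]'; python3 look.py wrist w23
```

```text
time: 31.28
tool_pos: [0.6088, 0.1497, 0.0577]
tool_rot: [-3.103, -0.013, 1.785]
contact_force: [0.4, 0.9, -0.5]
opening: 0.0313
31.325 [0.6086 0.1496 0.0575] [-3.102 -0.013  1.785] [ 0.11  0.74  1.41  0.01  1.03 -0.11] 0.03133282340375296
```

View pics/w23.png

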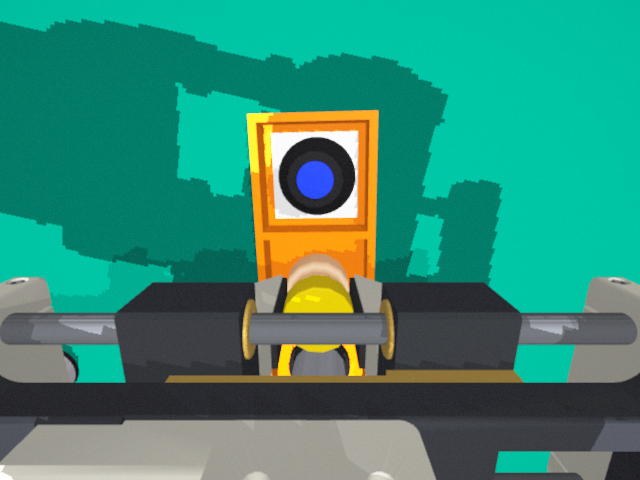

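The jar is centred between the black charger and the socket. I'll lower, release and rise.

```bash
python3 -m creep '[0.2,0,0,-0.0035,0, 0.2,0,0,0,0, 0.55,0,0,0,0, 0.55,0,0,0,0, 0.55,0,0,0,0, 0.55,0,0,0.03,0, 0.55,0,0,0.05,0, 0.55,0,0,0.05,0, 0.7,0,0,0.05,0, 0.7,0,-0.04,0.04,0, 0.7,0,-0.04,0,0, 0.7,0,0,0,0]'; python3 look.py wrist w24
```

```text
time: 32.83
tool_pos: [0.6069, 0.068, 0.2817]
tool_rot: [-3.103, -0.011, 1.787]
contact_force: [-0.4, 0.1, 0.7]
opening: 0.0643
32.875 [0.6071 0.0694 0.282 ] [-3.104 -0.012  1.788] [-0.01  0.51  1.18  0.    1.49 -0.23] 0.0641888497857899
```

View pics/w24.png

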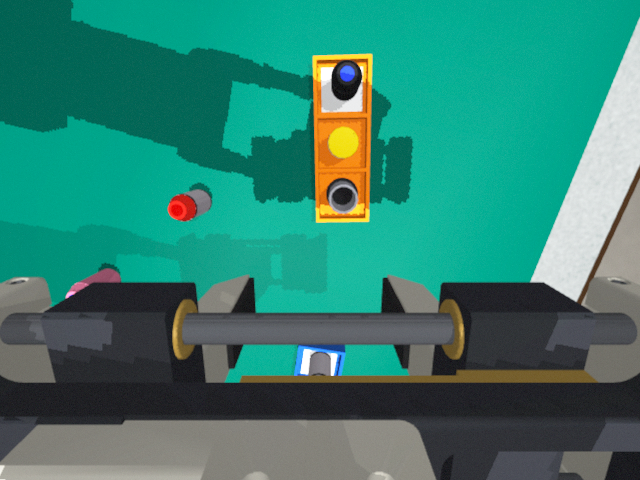

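```bash
python3 -m creep '[0.7,-0.05,0,0,0, 0.7,-0.05,0,0,0, 0.7,-0.03,0,0,0, 0.7,0,0,0,0, 0.7,0,0,0,0]'; python3 look.py scene s25;python3 look.py side d25; python3 -c "
import cv2,numpy as np,pickle
a=cv2.resize(cv2.imread('pics/s25.png')[200:330,160:420],None,fx=3,fy=3)
cv2.imwrite('pics/m25.png',a)
b=cv2.resize(cv2.imread('pics/d25.png')[150:360,210:410],None,fx=2.7,fy=2.7);cv2.imwrite('pics/n25.png',b)
from h import *
c=pickle.load(open('w24.pkl','rb'))
for n,p,z in [('tl',(313.5,55.5),.022),('br',(369.5,221.5),.022),('black',(347,73),.066),('jar',(343,142),.05),('sock',(343,195),.05)]: print(n,plane(c,*p,z)[:2].round(4))"
```

```text
time: 33.5
tool_pos: [0.4737, 0.0734, 0.2794]
tool_rot: [-3.102, -0.015, 1.792]
contact_force: [0.4, -1.0, -0.3]
opening: 0.0638
33.55 [0.4737 0.0734 0.2793] [-3.102 -0.015  1.792] [-0.01  0.26  1.57  0.01  1.36 -0.23] 0.06422943462890626
33.6 [0.4738 0.0732 0.2791] [-3.101 -0.015  1.792] [-0.01  0.26  1.57  0.01  1.36 -0.23] 0.06451164289612778
tl [0.5575 0.2287]
br [0.6596 0.0695]
black [0.596  0.2105]
jar [0.6074 0.1495]
sock [0.6202 0.0962]
```

View pics/m25.png

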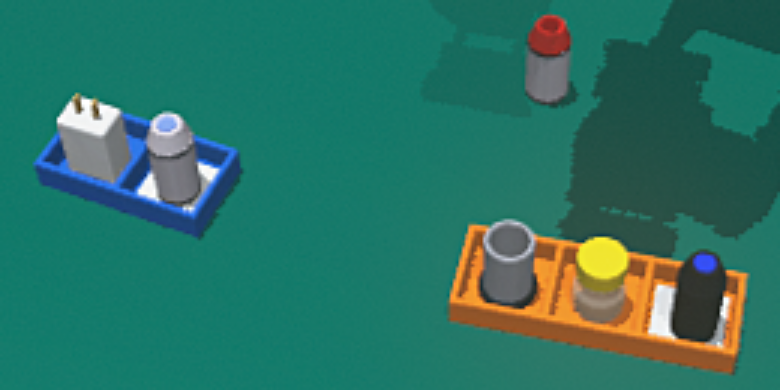

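View pics/n25.png

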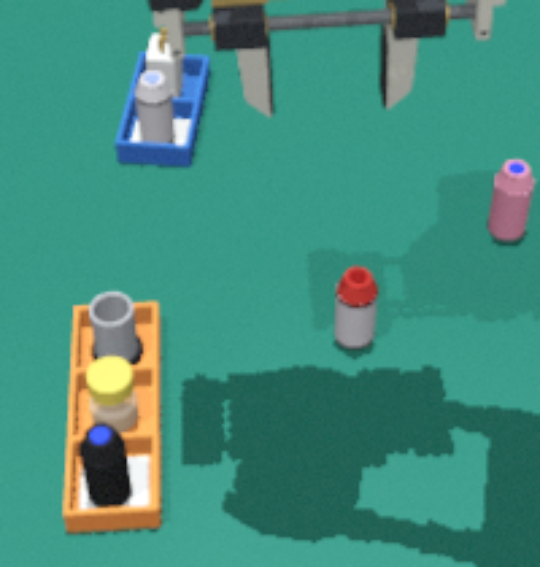

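All five stand in their compartments, within about 5 mm of centre where measured, and the reject is at the same pixels as at the start. Handing in.

```bash
python3 -c "
from cell import workorder
print(workorder.hand_in())"
```

```text
the job is handed in; nothing more can be done
None
```

I made up both kits and handed the job in at about 34 s of the 128 s; the hand-in gave no verdict.

- **Blue tray:** the silver charger is on the white pad and the mains adapter is in the other compartment.
- **Orange tray:** the black charger is on the white pad, the fuse jar is in the middle and the dashboard socket is in the far end compartment.

**Last checks:**
- The final scene and side views show all five standing upright in their own compartments.
- The final wrist view put the black charger, jar and socket within about 5 mm of their compartment centres. I judged the blue-tray things by eye only, in the pictures taken after they were placed.
- The reject charger is at the same pixels as at the start. The arm never worked near the multimeter or screwdriver, but I did not measure their positions again.
- The gripper was clear of everything at the end.

**What disagreed:**
- Heights triangulated from the scene and side cameras came out 2–10 mm low for things of known height, so I placed from the wrist camera instead. It differed from those two cameras by about 4 mm.
- The tool drifted to a tilt of about 0.05 rad during the moves, with no visible effect on the placings.
- The first grasp of the silver charger was 9 mm too high, so I opened the gripper and took it again lower down.

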